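Fit the two-dish insert in the microscope stage

TASK

Fit the stage insert that has two dish openings into the rectangular opening of the microscope's stage: lay it in without dropping it, then press its front edge down past the two sprung noses until it sits flush and level all round. Do not bump the lens and ring light above the stage, leave everything else on the bench where it is, and let go of the insert.

Things in the scene. Friction and masses are not known exactly. Their poses are not given: they have to be found in the camera images.
- insert: The insert to fit: aluminium plate 104 (x) by 150 (y) by 8 mm thick, 0.22 kg, with two round 58 mm openings centred 39 mm either side of its middle along y. Between them a lifting bar 60 mm long along x, 12 mm wide, its top 24 mm above the underside; grip it across y. Past each bar end 22 mm of bare plate. Origin: centre of the underside, z up. Starts flat on the bench; fits either way round.
- microscope: Video microscope on a white light stand (smooth, slippery enamel), fixed. Origin on the bench under the middle of the stage opening; x from front to back, y left, z up. The base reaches 108 mm before and 215 mm behind the opening's middle and 125 mm to each side; a 32 mm pole stands 165 mm behind it. At the front, facing the robot, the stage is open from above and before.
- base (a point): Middle of the stage opening, level with the base's flat top, 58 mm above the bench; axes as the microscope's. The opening is 107 (x) by 154 mm (y) and 8 mm deep, its upper rim opened by a steep bevel 3 mm wide all round as a lead-in. A seated insert is flush with the base's top.
- seat (a point): Middle of the opening at the height of the 9 mm wide ledge that runs all round it and carries the insert, 50 mm above the bench; axes as the microscope's. The seated insert's origin comes to lie here, about 1.5 mm further back. The white light panel lies 18 mm below the ledge.
- noses (a point): Middle of the opening's front wall at ledge height. 45 mm to each side of it a rounded, slippery steel nose, 35 mm wide, stands 5 mm out of the wall, tapering to nothing at the top, sprung with 3 N each, 0.5 N more per mm. An insert laid in rests on them, its front edge 5 to 6 mm high and its back edge down. Pressing the front edge with 9 to 12 N drives the noses back and the plate drops flat.
- optics: Upright lens barrel, 50 mm thick, with a black ring light at its lower end (90 mm across, 26 mm high), a camera on top and a focus arm to the pole, over the middle of the opening. Origin: centre of the ring light's underside, 147 to 177 mm above the base's top. Fragile, not to be bumped. It leaves no room for an upright tool over the opening, only for one leaning back to the front.
- other_insert: A second aluminium insert of the same outline with one large 86 mm opening and two lifting bars near its ends (60 mm to either side); leave it. Origin: centre of the underside.
- dish: Clear lidded dish, 60 mm across, 16 mm high; leave it. Origin: centre of the underside.
- slide_box: Grey plastic box for slides, 102 by 85 by 35 mm; leave it. Origin: centre of the underside.
- jar: Small sample jar, 52 mm across, 75 mm high; leave it. Origin: centre of the underside.
There are look-alikes about, which are no part of the job. Leave any orange or yellow look-alike of the insert alone.

How it is judged (in metres and radians):
At the end, for the whole second after the job is handed in: The two-dish insert sits in the stage opening with its underside on the ledge: its middle no more than 1.5 mm above its seat and no more than 5 mm off centre, tilted less than 0.015 rad (under 2 mm over its depth), at rest and let go (z of insert in the frame of seat between -0.002 and 0.0015 m and angle between insert's own z axis and vertical below 0.015 rad and horizontal distance between insert and seat below 0.005 m and linear speed of insert below 0.01 m/s); the robot touches nothing.
It fails at once if the insert is dropped or thrown: moving faster than 0.45 m/s (a fall of about 1 cm) while the fingers do not hold it (linear speed of insert above 0.45 m/s and contact force between the fingers and insert below 0.05 N).
It fails at once if the lens, ring light or focus arm is bumped with more than 2 N (contact force between anything else and optics above 2 N).
It fails at once if the other insert, the dish, the slide box or the jar is moved by more than 20 mm (distance of any of other_insert, dish, slide_box, jar from where it was at the start of the episode above 0.02 m).
It also fails if it takes over 48 s, if anything falls off the work surface, if the arm or the gripper's body presses on something with over 40 N, if the wrist force passes 120 N, or if a joint passes its speed limit or range.

ROBOT

A 6-joint arm with a two-finger parallel gripper is mounted at the origin on the work surface. World frame = base frame: x ahead of the robot, y to its left, z up, the work surface at z = 0. Lengths are in mm, angles in rad, forces in N, time in s.
With the tool pointing down it reaches from about 300 to 775 mm from the base axis. Payload 14.6 kg.
Tool frame: the origin (TCP) lies at the very end of the fingers, on their centre line; the grasp point (between the pads) lies 19 mm behind it; z points along the fingers, y is the line along which they close (so a half turn about z gives the same grasp; the last joint's range is limited). The gripper opens to 94 mm and grips with 3 to 60 N. Pads are 16 mm wide; open, the fingers measure 119 mm over their backs; the gripper's body (75 mm by 177 mm) begins 78 mm behind the grasp point.
Start: joints at [1.152, 0.3, 1.521, -0, 1.321, -0.067], TCP at [189.52, 516.305, 205.446] pointing down, gripper open.
Joint ranges: [-3.03, 3.03], [-0.79, 2.21], [0.23, 2.52], [-1.04, 4.18], [0, 3.07], [-2.55, 2.55]. Speed limits (rad/s): [2.22, 2.22, 2.57, 3.14, 3.14, 3.14].

INTERFACE

Orientations are given as [roll, pitch, yaw] about the fixed x, y, z axes, in that order (R = Rz(yaw) Ry(pitch) Rx(roll)).
In Python, from cell import manip gives the robot as it stands.
- The arm moves only by the tool servo_tool, never from a script. Its argument "rows" is a list of rows, each a list of 7 numbers: the turn, a rotation vector about the world's x, y, z in degrees, then the shift along the world's x, y, z in mm, then the closure, from 0 (fully open) to 1 (shut). In form: [[rx, ry, rz, dx, dy, dz, fingers], ...]. A call has 1 to 20 rows; each row shifts and turns the commanded pose from where the row before left it; what a row does not reach is not made up. A row lasts 1/8 s, in which the tool goes at most 62.5 mm and 10.7 degrees, less where a joint would pass 70% of its speed; a pose out of reach is approached as far as the arm can. A call with a gripper value outside its range is refused whole. The fingers move at their own pace and stop on an object; "grip_force" is the grip in N (left out, the last holds). Time passes only in rows, so rows that do not move let the fingers close. It gives the time, the measured TCP pose, the force, the opening and the grip force at its end, in the units of the state.
- manip.read_state(): the state, without advancing time (a new reading comes with each control period).
- manip.camera(name): name is "scene" or "top" or "wrist"; returns the picture (420x560x3 uint8, red, green, blue); there is no depth.
- manip.camera_info(name): a dict with "fx", "fy", "cx", "cy" (pixels), "position" and "rotation" of the camera in the world; the wrist camera has in their place "T_tool_cam" (4x4, takes a point from camera to tool coordinates, whose origin is the TCP and whose axes are the flange's). Camera axes: x right, y down, z forward; pixel columns grow to the right and rows downward; lengths in mm; the calibration is good to about 2 mm. A picture is of the moment at which its call begins: read the wrist's pose just before it. camera_info takes no time and is no camera call.
- manip.sign_off(): hands the job in; it is judged then, once.
The state is a dict: "clock": time; "joints": joint angles; "qd": joint speeds; "effort": joint torques, N m; "eef_pos": TCP position; "eef_rot": TCP orientation; "wrist_force": force on the tool from outside, world axes, zero at the start; "moment": the same for the moment, N m; "finger_gap": finger opening in mm; "finger_force": force on a finger pad.
Only numpy, scipy, OpenCV 4.12 (cv2) and the standard library are available. Lean on these libraries where they do the work, as an engineer would, in place of code of your own. Each camera call takes 0.05 s, during which the arm holds its last target. There are 200 camera calls.

## Working session

There is one attempt and no reset: what is moved stays moved. The work goes in short steps, Python scripts to look and compute and a tool call to move; the robot and the scene stay as the last step left them, time stands still between calls to the robot, and variables do not carry over. Pictures are saved under pics/ and viewed, at most 10 in all, crops included, and the job is handed in when it is done.

Besides the shell and the picture viewer there is one more tool, called after ">>>" in YAML: its name, and indented under it one key for each argument. servo_tool: Moves the arm, as the interface text tells. Its arguments: {"type":"object","properties":{"rows":{"type":"array","items":{"type":"array","items":{"type":"number"}}},"grip_force":{"type":"number"}},"required":["rows"]}

```bash
mkdir -p pics; cat > h.py <<'E'
import numpy as np,cv2
from cell import manip
from scipy.spatial.transform import Rotation as R
def snap(n,f):
    im=manip.camera(n); cv2.imwrite('pics/'+f,im[:,:,::-1]); return im
def ray(n,uv,z):
    c=manip.camera_info(n); d=np.array(c['rotation'])@np.array([(uv[0]-c['cx'])/c['fx'],(uv[1]-c['cy'])/c['fy'],1]); p=np.array(c['position'])
    return p+d*(z-p[2])/d[2]
def proj(n,P):
    c=manip.camera_info(n); q=np.array(c['rotation']).T@(np.array(P,float)-np.array(c['position']))
    return c['fx']*q[0]/q[2]+c['cx'],c['fy']*q[1]/q[2]+c['cy']
E
python3 - <<'E'
from h import *
snap('scene','s1.png');snap('top','t1.png')
for n in('scene','top','wrist'):print(manip.camera_info(n))
print(manip.read_state())
E
```

```text
{'fx': 461.9193037003239, 'fy': 461.9193037003239, 'cx': 278.2328738655922, 'cy': 210.50618075206134, 'position': array([1066.06254078,  -66.89856482, 1132.2388975 ]), 'rotation': array([-2.67640581e+00,  7.47734384e-04,  1.33532189e+00])}
{'fx': 387.8916199292063, 'fy': 387.8916199292063, 'cx': 276.8058264012335, 'cy': 209.65022092113583, 'position': array([ 552.76989721,   11.71111059, 1080.72575838]), 'rotation': array([-3.09582127,  0.00889294, -1.54227798])}
{'fx': 347.5226677310411, 'fy': 347.5226677310411, 'cx': 276.1293809172457, 'cy': 208.6819115533026, 'T_tool_cam': array([[ 1.20384432e-04, -9.67279881e-01, -2.53711681e-01,
         7.20284276e+01],
       [ 9.99999605e-01,  3.39934960e-04, -8.21514653e-04,
         7.40284868e-01],
       [ 8.80880066e-04, -2.53711482e-01,  9.67279540e-01,
        -1.79008498e+02],
       [ 0.00000000e+00,  0.00000000e+00,  0.00000000e+00,
         1.00000000e+00]])}
{'clock': 0.1, 'joints': array([ 1.15240405e+00,  3.00411934e-01,  1.52150157e+00,  1.50578799e-05,
        1.32071828e+00, -6.65889958e-02]), 'qd': array([ 0.00074301, -0.00200506, -0.00218571,  0.00080924,  0.00070538,
        0.0006881 ]), 'effort': array([ 1.11039622e-03, -5.32645833e+01, -3.53288198e+01,  7.09676463e-02,
        2.34395906e-02, -7.46729347e-05]), 'eef_pos': array([189.42346033, 516.10271666, 204.95242249]), 'eef_rot': array([-3.14055679e+00, -8.36970434e-05,  2.78978559e+00]), 'wrist_force': array([ 0.45522537,  0.37819358, -0.33260213]), 'moment': array([ 0.03451606, -0.02418866, -0.00134745]), 'finger_force': 0.0, 'finger_gap': 93.79165012947551}
```

View pics/t1.png

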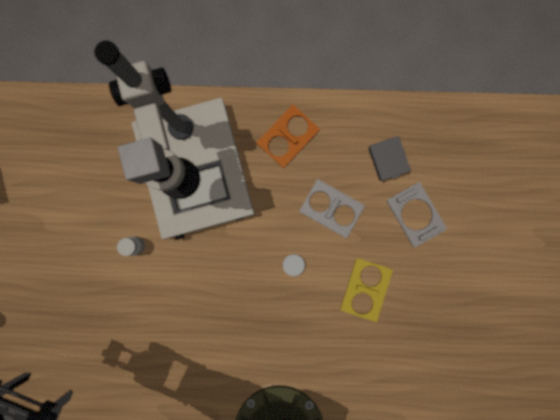

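View pics/s1.png

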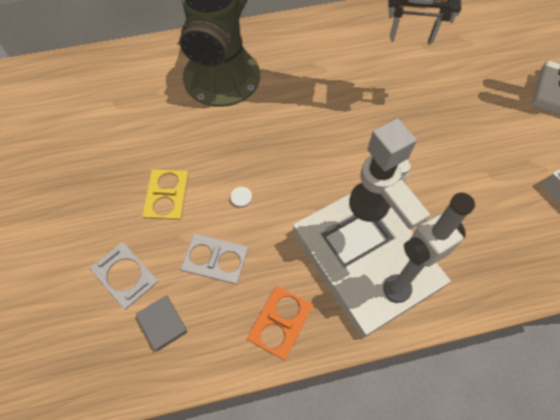

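```bash
cat > h.py <<'E'
import numpy as np,cv2
from cell import manip
from scipy.spatial.transform import Rotation as R
def snap(n,f):
    im=manip.camera(n); cv2.imwrite('pics/'+f,im[:,:,::-1]); return im
def cam(n,st=None):
    c=manip.camera_info(n)
    if n!='wrist': return c,np.array(c['position']),R.from_euler('xyz',c['rotation']).as_matrix()
    T=np.array(c['T_tool_cam']); Rt=R.from_euler('xyz',st['eef_rot']).as_matrix()
    return c,Rt@T[:3,3]+st['eef_pos'],Rt@T[:3,:3]
def ray(n,uv,z,st=None):
    c,p,M=cam(n,st); d=M@np.array([(uv[0]-c['cx'])/c['fx'],(uv[1]-c['cy'])/c['fy'],1])
    return p+d*(z-p[2])/d[2]
def proj(n,P,st=None):
    c,p,M=cam(n,st); q=(np.array(P,float)-p)@M
    return np.c_[c['fx']*q[...,0]/q[...,2]+c['cx'],c['fy']*q[...,1]/q[...,2]+c['cy']]
E
python3 - <<'E'
from h import *
t=cv2.imread('pics/t1.png');s=cv2.imread('pics/s1.png')
def c(im,x,y,w,h,W,H): return cv2.resize(im[y:y+h,x:x+w],(W,H),interpolation=cv2.INTER_CUBIC)
a=c(t,140,130,120,120,600,600)
cv2.imwrite('pics/c1.png',a)
cv2.imwrite('pics/c2.png',c(s,290,180,160,150,640,600))
# insert mask
for n,im,b in(('top',t,(295,175,75,68)),('scene',s,(178,230,74,58))):
    x,y,w,h=b; q=im[y:y+h,x:x+w]; hsv=cv2.cvtColor(q,cv2.COLOR_BGR2HSV)
    m=((hsv[...,1]<60)&(hsv[...,2]>70)).astype(np.uint8)
    cs,_=cv2.findContours(m,0,2); k=max(cs,key=cv2.contourArea); r=cv2.minAreaRect(k)
    bx=cv2.boxPoints(r)+[x,y]; print(n,r,[ray(n,p,8).round(1)[:2] for p in bx], ray(n,np.array(r[0])+[x,y],8).round(1))
E
```

```text
top ((36.581600189208984, 33.077152252197266), (54.80030822753906, 37.586692810058594), 29.357755661010742) [array([599.5, -37.4]), array([691.9, -86.2]), array([ 620.9, -219.8]), array([ 529.1, -170.8])] [ 610.2 -128.7    8. ]
scene ((36.02731704711914, 27.894149780273438), (59.40850067138672, 39.449493408203125), 14.470293045043945) [array([ 623.1, -219.1]), array([ 522.8, -178.6]), array([600.3, -38.3]), array([696.1, -83.7])] [ 611.8 -129.8    8. ]
```

View pics/c1.png

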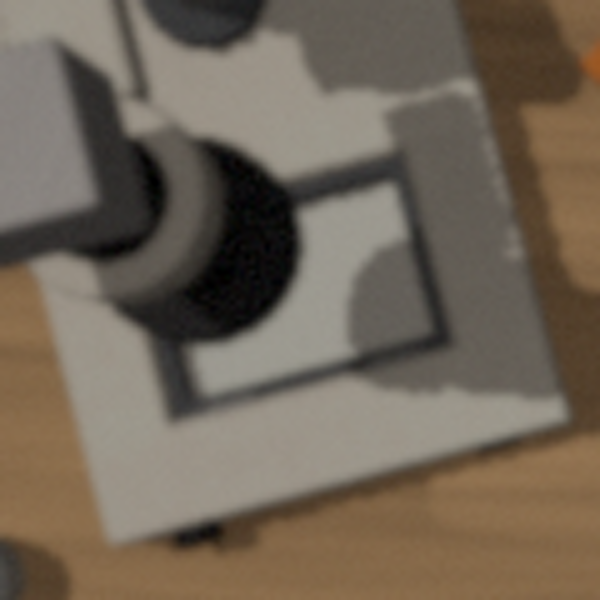

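View pics/c2.png

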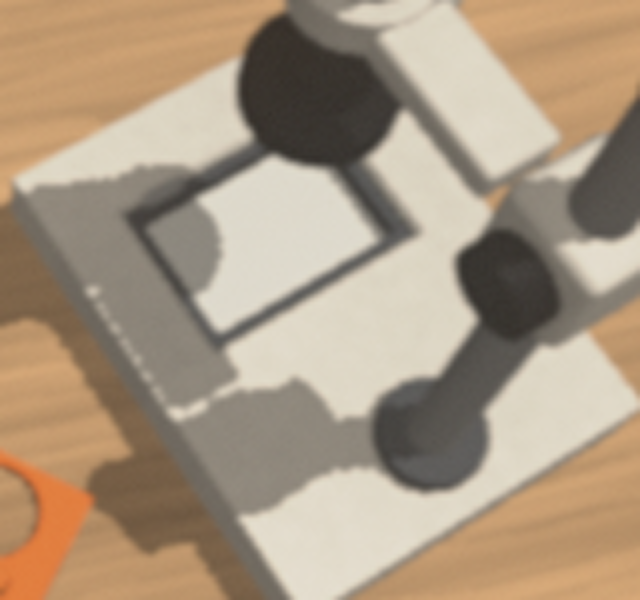

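```bash
python3 - <<'E'
from h import *
from scipy.optimize import least_squares
T={(-56.5,-80):(448,343),(-56.5,80):(172,418),(56.5,-80):(405,155),(-108,-125):(568,420),(-108,125):(110,545)}
S={(-56.5,-80):(128,215),(56.5,-80):(218,345),(56.5,80):(413,233),(-108,-125):(15,180),(215,125):(640,405)}
L=[]
for n,D,k,o in(('top',T,5,(140,130)),('scene',S,4,(290,180))):
    for m,uv in D.items(): L.append((n,m,(np.array(uv)+.5)/k-.5+o))
def f(p,names=('top','scene')):
    c,s=np.cos(p[2]),np.sin(p[2]); r=[]
    for n,m,uv in L:
        if n in names: r.append(proj(n,[p[0]+c*m[0]-s*m[1],p[1]+s*m[0]+c*m[1],58])[0]-uv)
    return np.ravel(r)
for nm in(('top',),('scene',),('top','scene')):
    r=least_squares(f,[660,220,.24],args=(nm,)); print(nm,r.x.round(3),np.degrees(r.x[2]).round(2));print(r.fun.reshape(-1,2).round(1).tolist())
E
```

```text
('top',) [6.54795e+02 2.36039e+02 2.90000e-01] 16.61
[[2.1, 1.0], [-1.2, 1.7], [-0.0, -2.3], [-0.5, 0.0], [-0.5, -0.5]]
('scene',) [6.54750e+02 2.36632e+02 2.98000e-01] 17.08
[[-3.1, -1.6], [-0.6, 2.2], [3.1, -0.4], [-0.5, -0.5], [1.1, -0.2]]
('top', 'scene') [6.54699e+02 2.36520e+02 2.95000e-01] 16.93
[[2.0, 0.9], [-1.2, 1.8], [-0.4, -2.4], [-0.5, -0.2], [-0.4, -0.2], [-3.2, -1.7], [-0.8, 2.1], [3.1, -0.3], [-0.6, -0.7], [1.0, 0.0]]
```

>>> servo_tool:
  rows:
    - [0,0,3.7,35,-31.5,2.5,0]
    - [0,0,3.7,35,-31.5,2.5,0]
    - [0,0,3.7,35,-31.5,2.5,0]
    - [0,0,3.7,35,-31.5,2.5,0]
    - [0,0,3.7,35,-31.5,2.5,0]
    - [0,0,3.7,35,-31.5,2.5,0]
    - [0,0,3.7,35,-31.5,2.5,0]
    - [0,0,3.7,35,-31.5,2.5,0]
    - [0,0,3.7,35,-31.5,2.5,0]
    - [0,0,3.7,35,-31.5,2.5,0]
    - [2.9,-9.6,0,0,0,0,0]
    - [2.9,-9.6,0,0,0,0,0]
    - [0,0,0,0,0,0,0]
    - [0,0,0,0,0,0,0]

```text
clock: 1.85
eef_pos: [539.8, 201.4, 231.0]
eef_rot: [-3.141, 0.349, -2.848]
wrist_force: [0.5, 0.9, -0.2]
finger_gap: 93.9
finger_force: 0.0
```

```bash
python3 - <<'E'
from h import *
import pickle
st=manip.read_state();im=snap('wrist','w1.png');pickle.dump(st,open('w1.pkl','wb'))
print(st['eef_pos'],st['eef_rot'],st['joints'])
c,s=np.cos(.295),np.sin(.295);P=[]
for a,b in((-53.5,-77),(-53.5,77),(53.5,77),(53.5,-77),(-108,-125),(-108,125)):P.append([654.7+c*a-s*b,236.5+s*a+c*b,58])
q=proj('wrist',np.array(P),st);print(q.round(1))
v=im[:,:,::-1].copy()
for p in q: cv2.circle(v,tuple(int(x) for x in p),3,(0,0,255),1)
cv2.imwrite('pics/w1o.png',cv2.resize(v,(800,600)))
E
```

```text
[539.78494833 201.4159478  230.99116378] [-3.14142693  0.34858304 -2.84759828] [ 2.93582620e-01  1.44267616e-01  1.68907704e+00 -3.06286887e-05
  9.59664916e-01 -1.57116575e+00]
[[204.8 191. ]
 [349.  190.9]
 [338.8 264.3]
 [214.9 264.3]
 [149.2 143.6]
 [404.7 143.4]]
```

View pics/w1o.png

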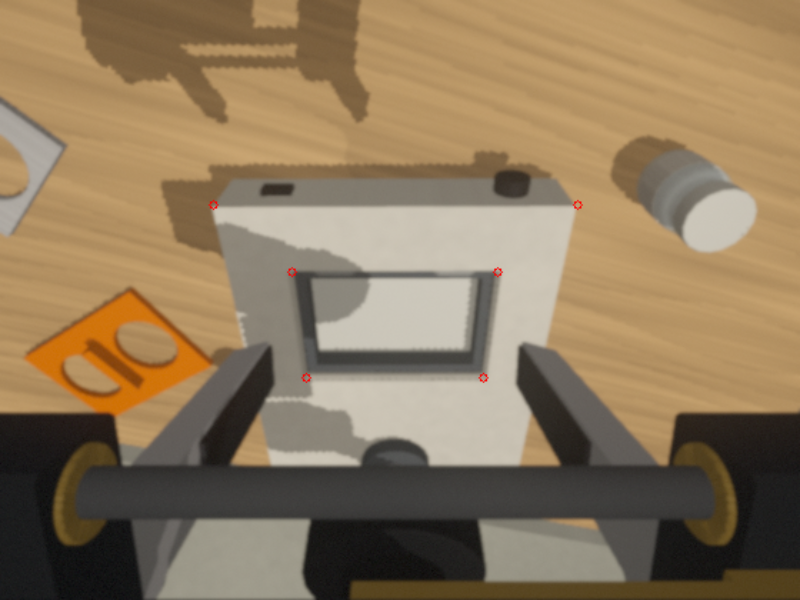

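>>> servo_tool:
  rows:
    - [0,0,-6.4,-4.3,-39.6,0,0]
    - [0,0,-6.4,-4.3,-39.6,0,0]
    - [0,0,-6.4,-4.3,-39.6,0,0]
    - [0,0,-6.4,-4.3,-39.6,0,0]
    - [0,0,-6.4,-4.3,-39.6,0,0]
    - [0,0,-6.4,-4.3,-39.6,0,0]
    - [0,0,-6.3,-4.2,-39.8,0,0]
    - [-2.9,-5.5,0,0,0,-27,0]
    - [-2.9,-5.5,0,0,0,-27,0]
    - [-2.9,-5.5,0,0,0,-27,0]
    - [-2.95,-5.6,0,0,0,-28,0]
    - [0,0,0,0,0,0,0]
    - [0,0,0,0,0,0,0]

```text
clock: 3.52
eef_pos: [510.8, -81.9, 141.7]
eef_rot: [-3.133, 0.734, 2.651]
wrist_force: [0.4, -0.3, 0.0]
finger_gap: 93.9
finger_force: 0.0
```

```bash
python3 - <<'E'
from h import *
st=manip.read_state();im=snap('wrist','w2.png')
print(st['eef_pos'],st['eef_rot'],st['joints'],R.from_euler('xyz',st['eef_rot']).as_matrix().round(3))
a=np.radians(-27.8);c,s=np.cos(a),np.sin(a);P=[]
for x,y,z in((-52,-75,8),(-52,75,8),(52,75,8),(52,-75,8),(-30,-6,24),(-30,6,24),(30,-6,24),(30,6,24)):P.append([611+c*x-s*y,-129.2+s*x+c*y,z])
q=proj('wrist',np.array(P),st);print(q.round(1).tolist())
v=cv2.resize(im[:,:,::-1],(800,600))
for p in q*800/560: cv2.circle(v,tuple(int(x) for x in p),3,(0,0,255),1)
cv2.imwrite('pics/w2o.png',v)
E
```

```text
[510.8101184  -81.8789876  141.74821841] [-3.13252536  0.73403123  2.65107268] [-0.08798826  0.04187741  2.17580506 -0.88149972  0.35848298 -0.41476374] [[-0.655  0.476  0.587]
 [ 0.35   0.879 -0.324]
 [-0.67  -0.007 -0.742]]
[[199.4, 148.2], [365.9, 147.9], [347.4, 210.8], [217.1, 210.7], [275.9, 177.3], [288.8, 177.3], [276.5, 212.1], [287.7, 212.1]]
```

View pics/w2o.png

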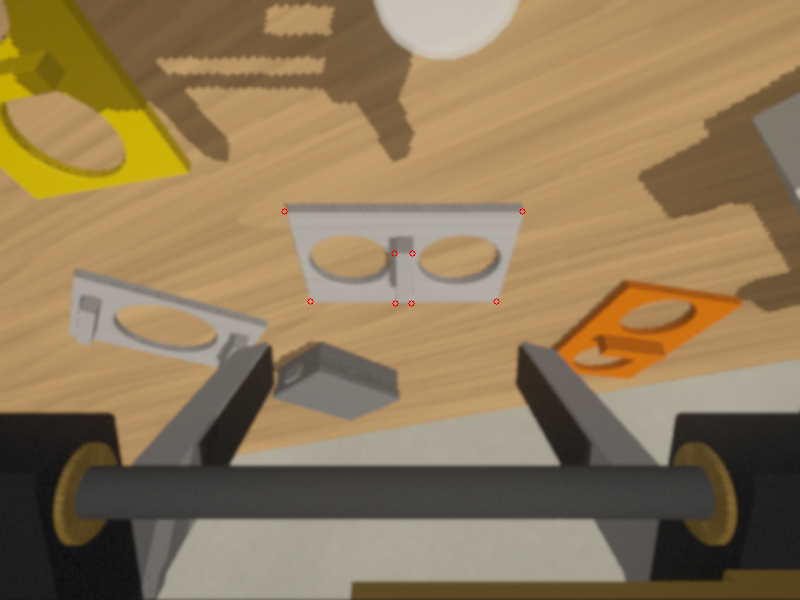

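>>> servo_tool:
  rows:
    - [0,0,0.1,11,-5.2,-14,0]
    - [0,0,0.1,11,-5.2,-14,0]
    - [0,0,0.1,11,-5.2,-14,0]
    - [0,0,0.1,11,-5.2,-14,0]
    - [0,0,0.1,11,-5.2,-14,0]
    - [0,0,0.1,11,-5.2,-14,0]
    - [0,0,0,11,-5.2,-14,0]
    - [0,0,0,11,-5.2,-14,0]
    - [0,0,0,0,0,0,0]
    - [0,0,0,0,0,0,0]

```text
clock: 4.82
eef_pos: [603.9, -128.6, 53.7]
eef_rot: [3.14, 0.689, 2.661]
wrist_force: [0.2, -0.3, -0.1]
finger_gap: 94.0
finger_force: 0.0
```

```bash
python3 - <<'E'
from h import *
st=manip.read_state()
print(st['eef_pos'],st['joints'],R.from_euler('xyz',st['eef_rot']).as_matrix().round(3))
E
```

```text
[ 603.85937376 -128.61590979   53.65403293] [-0.19038734  0.40744031  1.95817147 -1.03842673  0.21004025 -0.31597093] [[-0.685  0.461  0.564]
 [ 0.357  0.888 -0.292]
 [-0.635  0.002 -0.772]]
```

```bash
cat > fk.py <<'E'
import numpy as np
from scipy.optimize import least_squares
from scipy.spatial.transform import Rotation as R
D=[([1.15240405,.300411934,1.52150157,0,1.32071828,-.0665889958],[189.42346033,516.10271666,204.95242249],[-3.14055679,0,2.78978559]),
([.293582620,.144267616,1.68907704,0,.959664916,-1.57116575],[539.78494833,201.4159478,230.99116378],[-3.14142693,.34858304,-2.84759828]),
([-.08798826,.04187741,2.17580506,-.88149972,.35848298,-.41476374],[510.8101184,-81.8789876,141.74821841],[-3.13252536,.73403123,2.65107268]),
([-.19038734,.40744031,1.95817147,-1.03842673,.21004025,-.31597093],[603.85937376,-128.61590979,53.65403293],[3.14,.689,2.661])]
def fk(q,p):
    z=lambda a:R.from_euler('z',a); y=lambda a:R.from_euler('y',a)
    h,a1,L2,e,L3,Lt=p
    A=z(q[0]); P=np.array(A.apply([a1,0,h])); A=A*y(q[1]); P=P+A.apply([0,0,L2]); A=A*y(q[2]); P=P+A.apply([e,0,L3]); A=A*z(q[3])*y(q[4]); P=P+A.apply([0,0,Lt])
    return P,A*z(q[5])*z(np.pi/2)
def res(p): return np.concatenate([fk(q,p)[0]-x for q,x,_ in D])
P0=least_squares(res,[350,0,350,0,350,250]); par=P0.x
lo=np.array([-3.03,-.79,.23,-1.04,0,-2.55]);hi=np.array([3.03,2.21,2.52,4.18,3.07,2.55])
def tgt(yaw,lean): # microscope/insert yaw deg, tool leaning to the front
    return R.from_euler('z',yaw,degrees=True)*R.from_euler('y',-lean,degrees=True)*R.from_euler('z',180,degrees=True)*R.from_euler('x',180,degrees=True)
def ik(pos,rot,seeds):
    best=None
    for s in seeds:
        f=lambda q:np.concatenate([(fk(q,par)[0]-pos)/100,(fk(q,par)[1].inv()*rot).as_rotvec()])
        r=least_squares(f,np.clip(s,lo+1e-3,hi-1e-3),bounds=(lo,hi))
        if best is None or r.cost<best.cost:best=r
    return best.x,np.sqrt(2*best.cost)
S=[[.0,.4,1.9,q4,.4,q6] for q4,q6 in((0,-1.57),(-.9,-.4),(1,-2.4),(3,1.57),(0,1.57),(2,-2.4),(3.1,-1))]
E
python3 - <<'E'
from fk import *
print(par.round(1),abs(P0.fun).max().round(2))
for q,x,e in D: print((fk(q,par)[1].inv()*R.from_euler('xyz',e)).as_rotvec().round(3))
for nm,pos,yaw in(('ins',[604,-125.5,15],-27.8),('insflip',[604,-125.5,15],-12),('stage',[643,233,80],16.9),('stagehi',[643,233,65],16.9)):
  for lean in(20,25,30,35,40,45):
    q,e=ik(np.array(pos),tgt(yaw,lean),S); print(nm,lean,q.round(2),round(e,4))
E
```

```text
[ 83.9 107.1 350.2 -36.9 352.1 156.6] 39.18
[-0. -0.  0.]
[ 0.  0. -0.]
[ 0. -0.  0.]
[ 0.001 -0.     0.   ]
ins 20 [-0.18  0.55  1.8  -0.23  0.47 -1.08] 0.0
ins 25 [-0.17  0.53  1.85 -0.37  0.37 -0.94] 0.0
ins 30 [-0.16  0.52  1.9  -0.61  0.28 -0.7 ] 0.0
ins 35 [-0.16  0.51  1.94 -1.04  0.22 -0.27] 0.0003
ins 40 [-0.16  0.5   2.01  4.18  0.2   0.78] 0.0698
ins 45 [-0.15  0.5   2.02  4.18  0.27  0.79] 0.0054
insflip 20 [-0.2   0.54  1.81 -0.    0.44 -1.56] 0.0
insflip 25 [-0.2   0.52  1.86 -0.01  0.32 -1.56] 0.0
insflip 30 [-0.2   0.51  1.91 -0.01  0.2  -1.55] 0.0
insflip 35 [-0.2   0.5   1.95 -0.04  0.08 -1.53] 0.0
insflip 40 [-0.2   0.49  2.    3.22  0.05  1.5 ] 0.0
insflip 45 [-0.2   0.49  2.03  3.16  0.17  1.55] 0.0
stage 20 [ 0.35  0.61  1.49 -0.03  0.7  -1.49] 0.0
stage 25 [ 0.35  0.58  1.55 -0.05  0.58 -1.48] 0.0
stage 30 [ 0.35  0.56  1.6  -0.07  0.46 -1.46] 0.0
stage 35 [ 0.36  0.54  1.66 -0.11  0.34 -1.42] 0.0
stage 40 [ 0.36  0.53  1.71 -0.19  0.22 -1.34] 0.0
stage 45 [ 0.36  0.52  1.75 -0.46  0.1  -1.06] 0.0
stagehi 20 [ 0.35  0.63  1.5  -0.03  0.66 -1.49] 0.0
stagehi 25 [ 0.35  0.6   1.56 -0.05  0.54 -1.48] 0.0
stagehi 30 [ 0.35  0.58  1.62 -0.07  0.42 -1.45] 0.0
stagehi 35 [ 0.36  0.56  1.67 -0.12  0.3  -1.41] 0.0
stagehi 40 [ 0.36  0.55  1.72 -0.22  0.18 -1.3 ] 0.0
stagehi 45 [ 0.36  0.54  1.76 -0.71  0.07 -0.82] 0.0
```

```bash
python3 - <<'E'
import re
s=open('fk.py').read()
s=s.replace("h,a1,L2,e,L3,Lt=p","h,a1,L2,e,L3,Lt,w,v=p").replace("P=P+A.apply([0,0,Lt])","P=P+A.apply([w,v,Lt])")
s=s.replace("P0=least_squares(res,[350,0,350,0,350,250])","P0=min((least_squares(res,g) for g in ([400,0,350,0,350,250,0,0],[300,50,300,50,300,250,0,0],[400,180,400,-50,400,300,0,0],[400,0,400,-100,400,200,0,0],[500,150,450,100,450,300,0,0])),key=lambda r:r.cost)")
open('fk.py','w').write(s)
E
python3 - <<'E'
from fk import *
print(par.round(1),P0.fun.round(1))
E
```

```text
[171.8  43.4 417.2   7.5 377.5 267.2 -18.5  36.6] [ 0.1  0.2 -2.9 -0.4 -0.1  3.7  0.1  0.9 -2.6 -0.3 -1.8  1.8]
```

```bash
python3 - <<'E'
s=open('fk.py').read()
s=s.replace("h,a1,L2,e,L3,Lt,w,v=p","h,a1,L2,e,L3,Lt,w,v=p;b=36.6-v").replace("[a1,0,h]","[a1,b,h]")
open('fk.py','w').write(s)
E
python3 - <<'E'
from fk import *
print(par.round(1),P0.fun.round(1))
for nm,pos,yaw in(('ins',[598,-123,15],-27.8),('stage',[635,231,80],16.9),('stagelo',[635,231,65],16.9)):
  for lean in(25,30,33,35,37,40):
    q,e=ik(np.array(pos),tgt(yaw,lean),S); print(nm,lean,q.round(2),round(e,4))
E
```

```text
[221.2  -0.  424.2  40.9 447.5 270.6   0.   -0. ] [ 0. -0.  0. -0.  0. -0. -0.  0. -0.  0. -0. -0.]
ins 25 [-0.21  0.49  1.83 -0.29  0.41 -1.06] 0.0
ins 30 [-0.2   0.48  1.88 -0.49  0.3  -0.85] 0.0
ins 33 [-0.19  0.48  1.92 -0.7   0.25 -0.64] 0.0
ins 35 [-0.19  0.48  1.94 -0.89  0.22 -0.45] 0.0
ins 37 [-0.19  0.48  1.95 -1.04  0.2  -0.3 ] 0.0128
ins 40 [-0.19  0.48  2.02  4.18  0.18  0.76] 0.0621
stage 25 [ 0.29  0.49  1.63  0.    0.58 -1.57] 0.0
stage 30 [ 0.29  0.47  1.7   0.    0.45 -1.57] 0.0
stage 33 [ 0.29  0.46  1.74  0.    0.37 -1.57] 0.0
stage 35 [ 0.29  0.45  1.76  0.    0.32 -1.57] 0.0
stage 37 [ 0.29  0.45  1.78  0.    0.26 -1.57] 0.0
stage 40 [ 0.29  0.44  1.82  0.    0.18 -1.57] 0.0
stagelo 25 [ 0.29  0.52  1.64  0.    0.55 -1.57] 0.0
stagelo 30 [ 0.29  0.49  1.7   0.    0.42 -1.57] 0.0
stagelo 33 [ 0.29  0.48  1.74  0.    0.34 -1.57] 0.0
stagelo 35 [ 0.29  0.48  1.77  0.    0.29 -1.57] 0.0
stagelo 37 [ 0.29  0.47  1.79  0.    0.23 -1.57] 0.0
stagelo 40 [ 0.29  0.47  1.82  0.    0.15 -1.57] 0.0
```

```bash
python3 - <<'E'
from fk import *
from cell import manip
st=manip.read_state()
Rc=R.from_euler('xyz',st['eef_rot'])
print(np.degrees((tgt(-27.8,34)*Rc.inv()).as_rotvec()).round(2), np.array([597.7,-122.2,14])-st['eef_pos'])
E
```

```text
[ 2.45  4.87 -0.36] [ -6.15937376   6.41590979 -39.65403293]
```

>>> servo_tool:
  rows:
    - [1.2,2.4,-0.2,-3,3.2,0,0]
    - [1.2,2.5,-0.2,-3.2,3.2,0,0]
    - [0,0,0,0,0,-8,0]
    - [0,0,0,0,0,-8,0]
    - [0,0,0,0,0,-8,0]
    - [0,0,0,0,0,-8,0]
    - [0,0,0,0,0,-4,0]
    - [0,0,0,0,0,0,0]
    - [0,0,0,0,0,0,0]

```text
clock: 5.95
eef_pos: [597.7, -122.1, 17.3]
eef_rot: [-3.141, 0.593, 2.657]
wrist_force: [0.3, 0.1, 1.0]
finger_gap: 94.1
finger_force: 0.0
```

```bash
python3 - <<'E'
from fk import *
from cell import manip
st=manip.read_state()
Rc=R.from_euler('xyz',st['eef_rot'])
print(np.degrees((tgt(-27.8,34)*Rc.inv()).as_rotvec()).round(2), np.array([597.7,-122.2,14])-st['eef_pos'],st['joints'])
E
```

```text
[ 0.04 -0.03  0.01] [-0.02018201 -0.06593126 -3.25366402] [-0.18877233  0.47213874  1.9269308  -0.77715565  0.23614029 -0.55993214]
```

>>> servo_tool:
  rows:
    - [0,0,0,0,0,-2.8,0]
    - [0,0,0,0,0,0,0.5]
    - [0,0,0,0,0,0,0.8]
    - [0,0,0,0,0,0,1]
    - [0,0,0,0,0,0,1]
    - [0,0,0,0,0,0,1]
    - [0,0,0,0,0,0,1]
    - [0,0,0,0,0,0,1]
  grip_force: 45

```text
clock: 6.95
eef_pos: [597.6, -122.1, 14.2]
eef_rot: [-3.14, 0.593, 2.657]
wrist_force: [-0.1, 0.4, -0.3]
finger_gap: 27.6
finger_force: 0.0
```

>>> servo_tool:
  rows:
    - [0,0,0,0,0,0,1]
    - [0,0,0,0,0,0,1]
    - [0,0,0,0,0,0,1]
    - [0,0,0,0,0,0,1]

```text
clock: 7.45
eef_pos: [597.6, -122.2, 14.2]
eef_rot: [-3.14, 0.593, 2.657]
wrist_force: [-0.2, -0.5, 0.0]
finger_gap: 11.7
finger_force: 45.0
```

```bash
python3 - <<'E'
from h import *
t=np.linspace(0,2*np.pi,60)
for z0 in(205,215,225,235):
    P=np.array([[654.7+45*np.cos(a),236.5+45*np.sin(a),z] for z in(z0,z0+26) for a in t])
    a=(proj('top',P)-[140,130]+.5)*5; b=(proj('scene',P)-[290,180]+.5)*4
    print(z0,'top maxu %.0f maxv %.0f'%tuple(a.max(0)),'scene minu %.0f maxv %.0f'%(b.min(0)[0],b.max(0)[1]))
from fk import *
for nm,x,z,yaw,lean,sh in(('lift',0,110,-27.8,34,0),('pre',-190,70,16.9,34,1),('pre2',0.5,66,16.9,34,1),('lay',.5,58,16.9,31,1)):
    if sh: o=np.array([654.7,236.5,0])+R.from_euler('z',16.9,degrees=True).apply([x,0,z])
    else: o=np.array([611,-129.2,z])
    dR=tgt(yaw,lean)*tgt(yaw,34).inv(); p=o+dR.apply(R.from_euler('z',yaw,degrees=True).apply([-15,0,14.2]))
    q,e=ik(p,tgt(yaw,lean),S);print(nm,p.round(1),q.round(2),round(e,4))
E
```

```text
205 top maxu 315 maxv 350 scene minu 230 maxv 188
215 top maxu 310 maxv 348 scene minu 232 maxv 180
225 top maxu 306 maxv 347 scene minu 235 maxv 173
235 top maxu 301 maxv 345 scene minu 237 maxv 165
lift [ 597.7 -122.2  124.2] [-0.19  0.27  1.88 -0.39  0.44 -0.97] 0.0
pre [458.6 176.9  84.2] [ 0.29  0.09  2.23  0.    0.23 -1.58] 0.0
pre2 [640.8 232.3  80.2] [ 0.29  0.47  1.73  0.    0.35 -1.57] 0.0
lay [641.6 232.5  73. ] [ 0.29  0.49  1.69  0.    0.42 -1.57] 0.0
```

>>> servo_tool:
  rows:
    - [0,0,0,0,0,4,1]
    - [0,0,0,0,0,12,1]
    - [0,0,0,0,0,20,1]
    - [0,0,0,0,0,20,1]
    - [0,0,0,0,0,20,1]
    - [0,0,0,0,0,20,1]
    - [0,0,0,0,0,0,1]
    - [0,0,4.47,-13.9,29.9,-2.6,1]
    - [0,0,4.47,-13.9,29.9,-2.6,1]
    - [0,0,4.47,-13.9,29.9,-2.6,1]
    - [0,0,4.47,-13.9,29.9,-2.6,1]
    - [0,0,4.47,-13.9,29.9,-2.6,1]
    - [0,0,4.47,-13.9,29.9,-2.6,1]
    - [0,0,4.47,-13.9,29.9,-2.6,1]
    - [0,0,4.47,-13.9,29.9,-2.6,1]
    - [0,0,4.47,-13.9,29.9,-2.6,1]
    - [0,0,4.47,-13.9,29.9,-2.6,1]
    - [0,0,0,0,0,0,1]
    - [0,0,0,0,0,0,1]

```text
clock: 9.82
eef_pos: [458.6, 176.5, 83.8]
eef_rot: [-3.14, 0.592, -2.847]
wrist_force: [-0.0, -0.2, -1.1]
finger_gap: 11.4
finger_force: 45.0
```

```bash
python3 - <<'E'
from h import *
import fk
st=manip.read_state();im=snap('wrist','w3.png');Rc=R.from_euler('xyz',st['eef_rot'])
print(st['eef_pos'],st['finger_gap'],np.degrees((fk.tgt(16.9,34)*Rc.inv()).as_rotvec()).round(2))
M=Rc*fk.tgt(0,34).inv()
P=np.array([[x,y,z] for x,y,z in((-52,-75,8),(-52,75,8),(52,75,8),(52,-75,8),(-52,-75,0),(-52,75,0))],float)-[-15,0,14.2]
q=proj('wrist',M.apply(P)+st['eef_pos'],st)
v=cv2.resize(im[:,:,::-1],(800,600))
for p in q*800/560: cv2.circle(v,tuple(int(x) for x in p),3,(0,0,255),1)
cv2.imwrite('pics/w3o.png',v)
E
```

```text
[458.60843774 176.45246155  83.77558557] 11.43426791695809 [ 0.08 -0.06  0.07]
```

View pics/w3o.png

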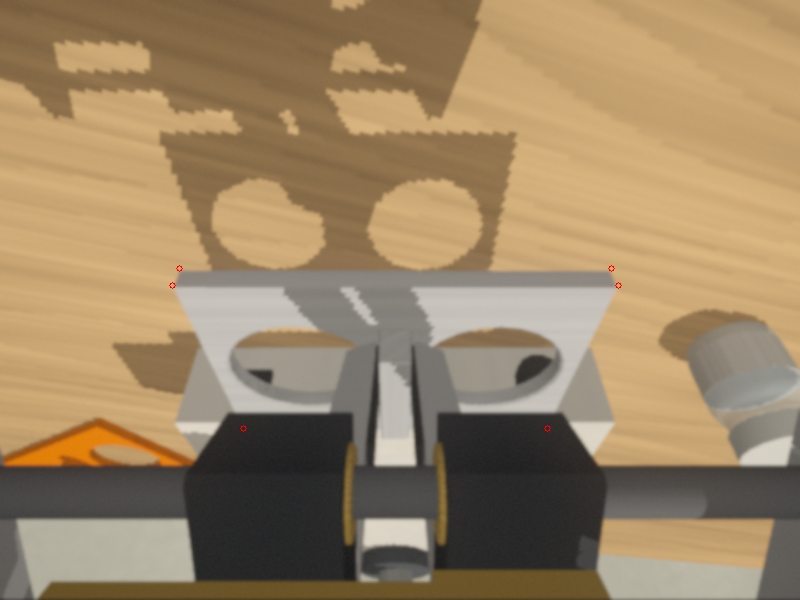

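>>> servo_tool:
  rows:
    - [0,0,0,9,2.8,0,1]
    - [0,0,0,18.3,5.6,0,1]
    - [0,0,0,18.3,5.6,0,1]
    - [0,0,0,18.3,5.6,0,1]
    - [0,0,0,18.3,5.6,0,1]
    - [0,0,0,18.3,5.6,0,1]
    - [0,0,0,18.3,5.6,0,1]
    - [0,0,0,18.3,5.6,0,1]
    - [0,0,0,18.3,5.6,0,1]
    - [0,0,0,18.3,5.6,0,1]
    - [0,0,0,9.3,2.8,0,1]
    - [-0.44,1.43,0,0,0,0,1]
    - [-0.43,1.44,0,0,0,0,1]
    - [0,0,0,0,0,-5,1]
    - [0,0,0,0,0,-5,1]
    - [0,0,0,0,0,0,1]
    - [0,0,0,0,0,0,1]

```text
clock: 12.0
eef_pos: [641.6, 232.8, 74.1]
eef_rot: [-3.141, 0.54, -2.846]
wrist_force: [-0.1, 0.7, -2.1]
finger_gap: 11.5
finger_force: 45.0
```

```bash
python3 - <<'E'
from h import *
import fk
st=manip.read_state();im=snap('wrist','w4.png')
print(st['eef_pos'],np.array([641.6,232.5,73])-st['eef_pos'],st['wrist_force'].round(1))
cv2.imwrite('pics/w4o.png',cv2.resize(im[:,:,::-1],(800,600)))
E
```

```text
[641.58748413 232.84653304  74.13294919] [ 0.01251587 -0.34653304 -1.13294919] [-0.1  0.7 -2.1]
```

View pics/w4o.png

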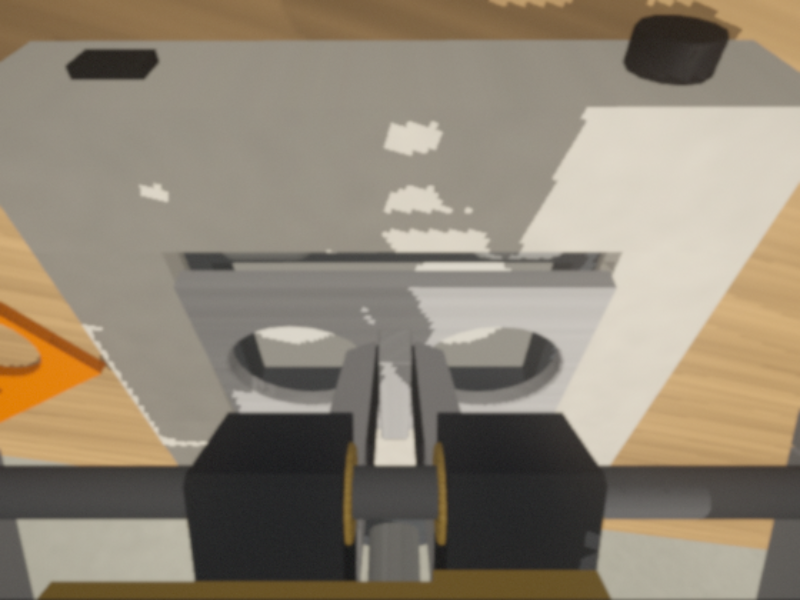

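>>> servo_tool:
  rows:
    - [0,0,0,0,0,-1,1]
    - [0,0,0,0,0,-1,1]
    - [0,0,0,0,0,-1,1]
    - [0,0,0,0,0,-1,1]
    - [0,0,0,0,0,0,1]
    - [0,0,0,0,0,0,1]

```text
clock: 12.8
eef_pos: [641.7, 232.9, 70.2]
eef_rot: [-3.141, 0.541, -2.846]
wrist_force: [-0.3, -0.2, -2.1]
finger_gap: 11.4
finger_force: 45.0
```

>>> servo_tool:
  rows:
    - [0,0,0,0,0,-0.8,1]
    - [0,0,0,0,0,-0.8,1]
    - [0,0,0,0,0,0,1]

```text
clock: 13.18
eef_pos: [641.7, 232.8, 68.6]
eef_rot: [-3.141, 0.541, -2.846]
wrist_force: [0.2, 0.6, -0.8]
finger_gap: 11.4
finger_force: 45.0
```

>>> servo_tool:
  rows:
    - [0,0,0,0,0,-0.6,1]
    - [0,0,0,0,0,0,1]

```text
clock: 13.42
eef_pos: [641.8, 232.8, 68.2]
eef_rot: [-3.14, 0.541, -2.846]
wrist_force: [2.6, -1.1, -1.1]
finger_gap: 11.3
finger_force: 45.0
```

>>> servo_tool:
  rows:
    - [0,0,0,0,0,-0.6,1]
    - [0,0,0,0,0,0,1]

```text
clock: 13.68
eef_pos: [642.0, 232.9, 67.9]
eef_rot: [-3.14, 0.542, -2.846]
wrist_force: [3.0, -1.2, 1.5]
finger_gap: 11.4
finger_force: 45.0
```

>>> servo_tool:
  rows:
    - [0,0,0,0,0,-0.5,1]
    - [0,0,0,0,0,0,1]

```text
clock: 13.92
eef_pos: [642.2, 233.0, 67.6]
eef_rot: [-3.141, 0.542, -2.846]
wrist_force: [2.7, -1.7, 4.3]
finger_gap: 11.2
finger_force: 45.0
```

>>> servo_tool:
  rows:
    - [0,0,0,0,0,0,0.8]
    - [0,0,0,0,0,0,0.7]
    - [0,0,0,0,0,0,0.6]
    - [0,0,0,0,0,0,0.6]
    - [0,0,0,0,0,0,0.6]

```text
clock: 14.55
eef_pos: [641.4, 232.8, 66.7]
eef_rot: [-3.141, 0.54, -2.846]
wrist_force: [-0.8, 0.6, 0.6]
finger_gap: 37.8
finger_force: 0.0
```

```bash
python3 - <<'E'
from h import *
st=manip.read_state();im=snap('wrist','w5.png')
print(st['eef_pos'],st['wrist_force'].round(1),st['finger_gap'])
cv2.imwrite('pics/w5o.png',cv2.resize(im[:,:,::-1],(800,600)))
E
```

```text
[641.44913915 232.84972421  66.65493338] [-0.8  0.6  0.6] 37.79806481068405
```

View pics/w5o.png

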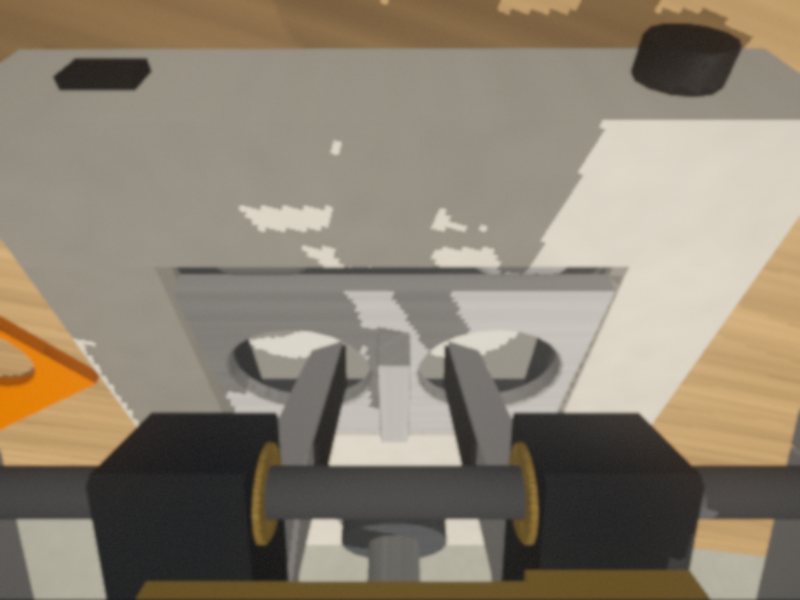

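>>> servo_tool:
  rows:
    - [0,0,0,-5,-1.5,8.6,0.6]
    - [0,0,0,-5,-1.5,8.6,0.6]
    - [0,0,0,-5,-1.5,8.6,0.8]
    - [0,0,0,-5,-1.7,0,1]
    - [0,0,0,-5,-1.7,0,1]
    - [0,0,0,0,0,0,1]
    - [0,0,0,0,0,0,1]
    - [0,0,0,0,0,0,1]
    - [0,0,0,0,0,0,1]
    - [0,0,0,0,0,0,1]
    - [0,0,0,0,0,-6,1]
    - [0,0,0,0,0,-6,1]
    - [0,0,0,0,0,-6,1]
    - [0,0,0,0,0,0,1]
  grip_force: 20

```text
clock: 16.35
eef_pos: [616.3, 224.9, 73.9]
eef_rot: [-3.141, 0.539, -2.846]
wrist_force: [0.4, 0.9, 0.1]
finger_gap: 0.9
finger_force: 0.0
```

>>> servo_tool:
  rows:
    - [0,0,0,0,0,-2,1]
    - [0,0,0,0,0,-2,1]
    - [0,0,0,0,0,-1,1]
    - [0,0,0,0,0,-1,1]
    - [0,0,0,0,0,0,1]

```text
clock: 16.98
eef_pos: [616.6, 224.9, 68.7]
eef_rot: [-3.141, 0.54, -2.846]
wrist_force: [-0.2, -0.8, 1.2]
finger_gap: 0.7
finger_force: 0.0
```

>>> servo_tool:
  rows:
    - [0,0,0,0,0,-1,1]
    - [0,0,0,0,0,-1,1]
    - [0,0,0,0,0,0,1]

```text
clock: 17.35
eef_pos: [616.8, 225.0, 67.1]
eef_rot: [-3.141, 0.541, -2.846]
wrist_force: [-1.2, -0.3, 5.1]
finger_gap: 0.5
finger_force: 2.2
```

>>> servo_tool:
  rows:
    - [0,0,0,0,0,-1,1]
    - [0,0,0,0,0,-0.5,1]
    - [0,0,0,0,0,0,1]

```text
clock: 17.73
eef_pos: [616.8, 225.1, 65.7]
eef_rot: [-3.141, 0.541, -2.846]
wrist_force: [-3.5, -1.2, 6.5]
finger_gap: 0.4
finger_force: 3.2
```

>>> servo_tool:
  rows:
    - [0,0,0,0,0,-1,1]
    - [0,0,0,0,0,-0.5,1]
    - [0,0,0,0,0,0,1]

```text
clock: 18.1
eef_pos: [616.6, 225.0, 63.7]
eef_rot: [-3.141, 0.54, -2.846]
wrist_force: [-1.6, -0.8, 4.1]
finger_gap: 0.7
finger_force: 1.8
```

>>> servo_tool:
  rows:
    - [0,0,0,0,0,-1,1]
    - [0,0,0,0,0,-0.5,1]
    - [0,0,0,0,0,0,1]

```text
clock: 18.48
eef_pos: [616.6, 225.0, 62.2]
eef_rot: [-3.141, 0.54, -2.846]
wrist_force: [-3.9, -1.3, 5.0]
finger_gap: 0.0
finger_force: 2.5
```

>>> servo_tool:
  rows:
    - [0,0,0,0,0,-1,1]
    - [0,0,0,0,0,0,1]

```text
clock: 18.73
eef_pos: [616.8, 225.0, 61.8]
eef_rot: [-3.141, 0.541, -2.846]
wrist_force: [-7.7, -3.6, 11.7]
finger_gap: 0.2
finger_force: 5.9
```

>>> servo_tool:
  rows:
    - [0,0,0,0,0,-1,1]
    - [0,0,0,0,0,0,1]

```text
clock: 18.98
eef_pos: [616.9, 225.1, 61.5]
eef_rot: [-3.14, 0.542, -2.846]
wrist_force: [-14.0, -4.6, 19.2]
finger_gap: 0.3
finger_force: 9.8
```

>>> servo_tool:
  rows:
    - [0,0,0,0,0,-1,1]
    - [0,0,0,0,0,0,1]

```text
clock: 19.23
eef_pos: [617.0, 225.1, 61.3]
eef_rot: [-3.14, 0.543, -2.846]
wrist_force: [-20.5, -7.0, 28.2]
finger_gap: 0.2
finger_force: 14.2
```

>>> servo_tool:
  rows:
    - [0,0,0,-0.5,-0.2,2,1]
    - [0,0,0,-1,-0.3,2,1]
    - [0,0,0,-3,-0.9,6,1]
    - [0,0,0,-8,-2.4,12,1]
    - [0,0,0,-16,-4.8,18,1]
    - [0,0,0,-20,-6,20,1]
    - [0,0,0,-20,-6,20,1]
    - [0,0,0,0,0,0,1]
    - [0,0,0,0,0,0,1]

```text
clock: 20.35
eef_pos: [548.3, 204.4, 139.1]
eef_rot: [-3.141, 0.541, -2.846]
wrist_force: [0.4, -0.9, -0.9]
finger_gap: 0.0
finger_force: 0.0
```

```bash
python3 - <<'E'
from h import *
st=manip.read_state();im=snap('wrist','w6.png');t=snap('scene','s6.png')
print(st['eef_pos'],st['wrist_force'].round(1),st['clock'])
a=cv2.resize(im[130:340,90:470,::-1],(800,442),interpolation=cv2.INTER_CUBIC)
cv2.imwrite('pics/w6o.png',a)
E
```

```text
[548.3182023  204.41739707 139.05489894] [ 0.4 -0.9 -0.9] 20.35
```

View pics/w6o.png

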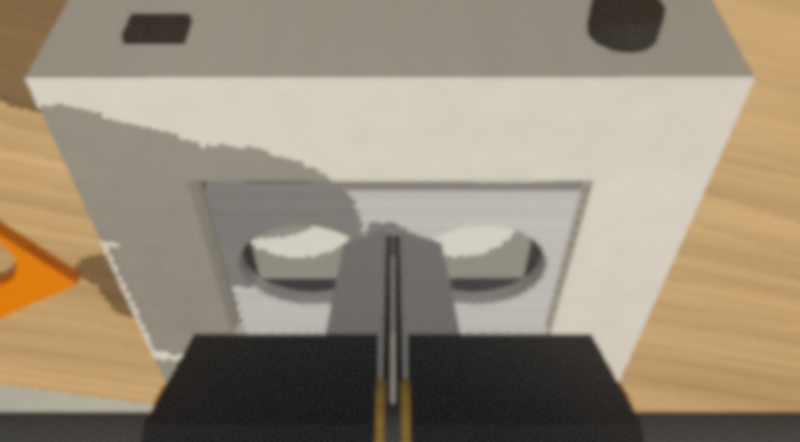

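```bash
python3 -c "
from cell import manip
print(manip.sign_off())"
```

```text
the job is handed in; nothing more can be done
None
```

I laid the two-dish insert into the stage opening and pressed its front edge down past both noses. I then let go and handed the job in at about 20 s. The last wrist picture shows the front edge flush. I did not measure the back edge after pressing, but the contact force as it was laid in suggested it was on its ledge. Sign-off gave no verdict.

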